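# Clamp the block and hold the enabling switch

## Task

Seat the wooden block flat in the pocket of the check nest and swing the red-handled clamp arm over until its rubber foot rests on the block. Then press the black pad of the yellow hold-to-run switch about half-way (10 mm) down, so that its top is level with the green band on the post beside it, never pushing it right through to the bottom, and finish while still holding it there, with the block clamped. Leave the other things on the bench where they are.

Things in the scene. Friction and masses are not known exactly. Their poses are not given: they have to be found in the camera images.
- block_mid (a point): centre of the loose wooden block, 45 x 75 x 45 mm (its own x, y, z), 0.11 kg, which starts flat on the bench; grip it across its 45 mm width (its x axis). Either way round fits the nest.
- nest (a point): centre of the pocket floor of the check nest, 12 mm above the bench; z up. Pocket 50 mm (its x) by 81 mm (its y), between four dark corner stops 12 mm high; its 81 mm sides are open between the stops over 57 mm. The block sits with its 75 mm length along this y, its centre then 22.5 mm above this point.
- clamp_hinge (a point): hinge of the clamp arm, in a blue bracket at the nest's +y: 100 mm from the pocket centre, 85 mm above the bench (bracket: 82 to 118 mm from the pocket centre, 100 mm high). The hinge line is the nest's x axis: the arm swings in the nest's y-z plane. All is fixed to one aluminium plate, 130 x 235 x 12 mm, bolted down.
- clamp_grip (a point): middle of the red handle at the free end of the clamp arm, 142 mm from the hinge; handle 24 mm thick, 48 mm long (118 to 166 mm from the hinge). Inward of it the arm is a steel bar 18 mm wide, 12 mm thick. A rubber foot, 20 mm diameter, sticks out 28 mm from the bar's centre line, 100 mm from the hinge, on the side facing the block.
- clamp (a joint): clamp arm angle q (rad): 0 level, foot on a seated block (-0.15 if the nest is empty); 1.57 upright; starts open at 1.75 to 1.95, leaning away from the nest (stop 2.05). Handle = hinge + 0.142 m x (-cos q along nest y, sin q up). Arm 0.45 kg, stiff hinge: stays where left near upright, falls shut by itself below about 1 rad; pushing the handle takes under 4 N.
- station: yellow hold-to-run switch, bolted down: 84 x 84 mm foot, 72 x 72 mm box up to 45 mm height, pad axis at its centre; origin under the centre, on the bench, z up. At its +x side, 33 to 43 mm from the pad axis, a post 22 mm wide, 77 mm high: green band 61 to 67 mm above the bench, red below, white above.
- pad_top (a point): centre of the top of the round black pad, 42 mm diameter, of the switch; 74 mm above the bench when released; pressed straight down.
- pad (a joint): travel of the pad (m): 0 released, 0.020 right at the bottom. It springs back when let go. It takes about 2.5 N to start, 6.5 N at 0.010 and 10.5 N at the bottom.
- tub_mid (a point): bystander: middle of a white lidded plastic tub, 69 mm diameter, 138 mm tall; leave it
- mug_mid (a point): bystander: middle of a blue and white coffee mug, 92 mm tall; leave it
- tape_mid (a point): bystander: middle of a roll of red tape lying flat, 76 mm diameter, 19 mm high; leave it
- vial_mid (a point): bystander: middle of a small vial with a black cap, 25 mm diameter, 78 mm tall; leave it
- carton_mid (a point): bystander: middle of a small cardboard carton, 61 x 94 x 44 mm; leave it
Things that resemble listed ones, but are neither listed nor needed, are in the scene too. Leave any blue or turquoise look-alike of the part that bears block_mid alone.

How it is judged:
By the outcome, as a careful person would: the job done as asked, in the order asked, and still so for the second after the job is handed in, while the arm keeps its last pose, push and grip.
It also fails if it takes over 67 s, if anything falls off the work surface, if the arm or the gripper's body presses on something with over 40 N, if the wrist force passes 120 N, or if a joint passes its speed limit or range.

## Robot

A 6-joint arm with a two-finger parallel gripper is mounted at the origin on the work surface; the furniture and walls round the work are solid. World frame = base frame: x ahead of the robot, y to its left, z up, the work surface at z = 0. Lengths are in m, angles in degrees, forces in N, time in s.
With the tool pointing down it reaches from about 0.375 to 0.925 m from the base axis. Payload 5.7 kg.
Tool frame: the origin (TCP) lies at the very end of the fingers, on their centre line; the grasp point (between the pads) lies behind it (grip_point_offset is the z of the grasp point in the tool frame, in m); z points along the fingers, y is the direction in which the jaws open and shut (so a half turn about z gives the same grasp; the last joint's range is limited). The gripper opens to 85 mm and grips with 20 to 120 N. Pads are 22 mm wide; open, the fingers measure 114 mm over their backs; the gripper's body (76 mm by 85 mm) begins 54 mm behind the grasp point. The pads swing forward as they close: fully open they stand 13 mm farther back than shut.
Start: joints at [57.004, 20.558, 86.54, -0, 72.909, -6.595], TCP at [0.267, 0.537, 0.231] pointing down, gripper open.
Joint ranges: [-170.27, 170.27], [-57.76, 135], [12.27, 136.19], [-55.21, 235.2], [11.17, 155.16], [-170.74, 170.74]. Speed limits (degrees/s): [136.94, 136.94, 180, 180, 180, 180].

## Interface

Orientations are given as a 3x3 rotation matrix whose columns are the frame's x, y, z axes.
In Python, from station import read_state, capture, camera_params, hand_in, grip_point_offset gives the robot as it stands. The module is installed in compiled form; this text tells all that it offers.
- The arm moves only by the tool send_rows, never from a script. Its argument "series" is a list of rows, each a list of 3 entries, a list of its own where there are three numbers: the turn, a rotation vector about the tool's x, y, z in units of 10 degrees (1.0 is 10 degrees), then the shift along the tool's x, y, z in units of 25 mm (1.0 is 25 mm), then the closure, from 0 (fully open) to 1 (shut). In form: [[[wx, wy, wz], [tx, ty, tz], claw], ...]. A call has 1 to 20 rows; each row shifts and turns the commanded pose from where the row before left it, along the tool's axes as they then stand; what a row does not reach is not made up. A row lasts 1/8 s, in which the tool goes at most 62.5 mm and 10.7 degrees, less where a joint would pass 70% of its speed; a pose out of reach is approached as far as the arm can. A call is refused whole if a number of a shift passes 1 or a number of a turn 1, either way. A call with a gripper value outside its range is refused whole. The fingers move at their own pace and stop on an object; "force" is the grip in N (left out, the last holds). Time passes only in rows, so rows that do not move let the fingers close. It gives the time, the measured TCP pose, the force and the opening at its end, in the units of the state.
- read_state(): the state, without advancing time (a new reading comes with each control period).
- capture(name): name is "scene" or "top" or "wrist"; returns the picture (420x560x3 uint8, red, green, blue); there is no depth.
- camera_params(name): a dict with "fx", "fy", "cx", "cy" (pixels), "R" (3x3) and "t" (3): a world point X has camera coordinates R X + t. Camera axes: x right, y down, z forward; pixel columns grow to the right and rows downward; lengths in m; the calibration is good to about 2 mm. A picture is of the moment at which its call begins: read the wrist's pose just before it. camera_params takes no time and is no camera call; for the wrist camera it gives the pose at the moment of the call.
- hand_in(): hands the job in, once; it reports no verdict.
The state is a dict: "time": time; "joint_pos": joint angles; "joint_velocities": joint speeds; "joint_efforts": joint torques, N m; "tcp_pos": TCP position; "ee_rot": TCP orientation; "wrist_force": force on the tool from outside, world axes, zero at the start; "moment": the same for the moment, N m; "gripper_width": finger opening in m.
Only numpy, scipy, OpenCV 4.12 (cv2) and the standard library are available. Lean on these libraries where they do the work, as an engineer would, in place of code of your own. Each camera call takes 0.05 s, during which the arm holds its last target. There are 200 camera calls.

## Working session

There is one attempt and no reset: what is moved stays moved. The work goes in short steps, Python scripts to look and compute and a tool call to move; the robot and the scene stay as the last step left them, time stands still between calls to the robot, and variables do not carry over. Pictures are saved under pics/ and viewed, about 8 in all and at most 12, crops included, and the job is handed in when it is done.

Besides the shell and the picture viewer there is one more tool, called as name([rows], argument=value, ...), one row to a line, values as JSON. send_rows: Moves the arm, as the interface text tells. Its arguments: {"type":"object","properties":{"series":{"type":"array","items":{"type":"array"}},"force":{"type":"number"}},"required":["series"]}

```bash
mkdir -p pics; cat > h.py <<'E'
import numpy as np, cv2
from station import *
def save(n,f,crop=None,s=1):
    im=capture(n)
    np.save('pics/'+f+'.npy',im)
    if crop: im=im[crop[1]:crop[3],crop[0]:crop[2]]
    im=cv2.resize(im,None,fx=s,fy=s,interpolation=cv2.INTER_CUBIC)
    cv2.imwrite('pics/'+f+'.png',im[:,:,::-1]); return im
def ray(n,u,v,z,P=None):
    P=P or camera_params(n); R=np.array(P['R']);t=np.array(P['t'])
    d=R.T@np.array([(u-P['cx'])/P['fx'],(v-P['cy'])/P['fy'],1]); c=-R.T@t
    return c+d*(z-c[2])/d[2]
def proj(n,X,P=None):
    P=P or camera_params(n); p=np.array(P['R'])@np.array(X)+np.array(P['t'])
    return np.array([p[0]/p[2]*P['fx']+P['cx'],p[1]/p[2]*P['fy']+P['cy']])
E
python3 - <<'E'
from h import *
a=capture('scene');b=capture('top')
np.save('pics/s0.npy',a);np.save('pics/t0.npy',b)
cv2.imwrite('pics/s0.png',cv2.resize(a,(784,588))[:,:,::-1]);cv2.imwrite('pics/t0.png',cv2.resize(b,(784,588))[:,:,::-1])
for n in('scene','top'):
    P=camera_params(n);print(n,P['fx'],P['cx'],P['cy'],-np.array(P['R']).T@np.array(P['t']),np.round(P['R'],3).tolist())
s=read_state();print(s,grip_point_offset)
E
```

```text
scene 416.40755562457815 285.3696834415336 209.52713002203382 [-0.35898588 -0.83141472  0.64821698] [[0.686, -0.728, -0.012], [-0.336, -0.301, -0.893], [0.646, 0.616, -0.451]]
top 471.763594832218 280.58764059232345 213.8028226141736 [ 0.39940502 -0.06092872  1.2726988 ] [[-0.022, -1.0, -0.012], [-0.996, 0.023, -0.086], [0.086, 0.01, -0.996]]
{'time': 0.1, 'joint_pos': array([ 5.70048664e+01,  2.05946000e+01,  8.65938540e+01,  4.32775241e-04,
        7.29107909e+01, -6.59375864e+00]), 'joint_velocities': array([ 0.07212256, -0.13020558, -0.14277675,  0.10614546, -0.00387742,
        0.02706289]), 'joint_efforts': array([-8.00300786e-04, -5.28653884e+01, -2.79346454e+01, -3.70240123e-04,
        5.08440833e-03,  3.42628061e-05]), 'tcp_pos': array([0.26643963, 0.53688465, 0.23052235]), 'ee_rot': array([[-8.95700002e-01,  4.44657852e-01, -9.49327945e-04],
       [ 4.44658818e-01,  8.95698854e-01, -1.44885073e-03],
       [ 2.06069098e-04, -1.71986265e-03, -9.99998500e-01]]), 'wrist_force': array([ 0.00838094, -0.3215581 , -0.75920791]), 'moment': array([-0.0224198 , -0.00079084,  0.00045799]), 'gripper_width': 0.08554631855642003} -0.0187
```

View pics/s0.png

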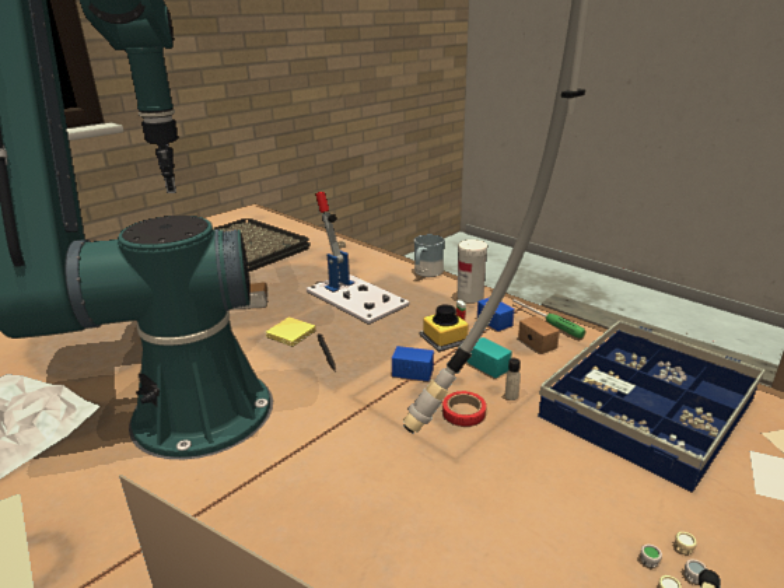

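View pics/t0.png

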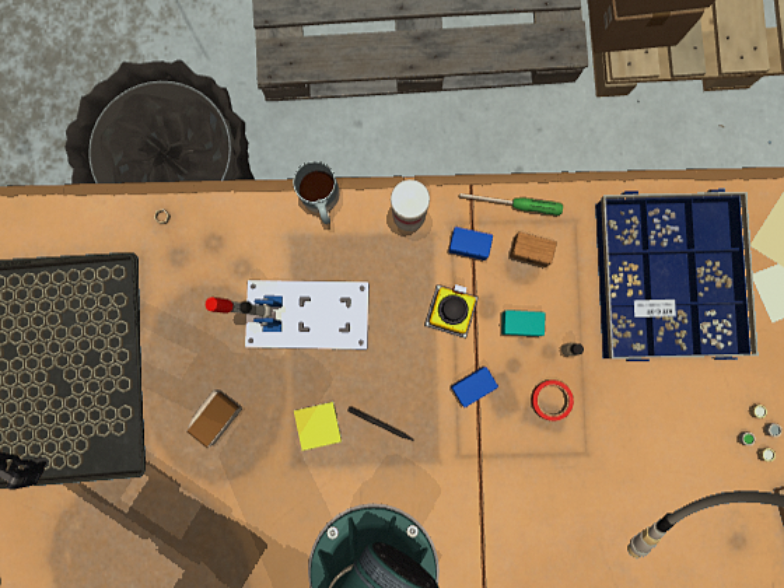

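Scene view (784-wide): clamp and white plate at (355,295), switch at (445,325), brown wooden block at (538,334). Top view: the wooden block is at (535,249). It could be confused with the carton (214,418), the blue blocks (470,243) and (474,386), and the teal block (523,323). By its wood colour and size I choose (535,249). I'll measure it and check it in a crop.

```bash
python3 - <<'E'
from h import *
im=np.load('pics/t0.npy'); hsv=cv2.cvtColor(im,cv2.COLOR_RGB2HSV); k=784/560
def rect(m,x0,y0,x1,y1,z,name,big=True):
    x0,y0,x1,y1=[int(v/k) for v in(x0,y0,x1,y1)]
    mm=np.zeros(m.shape,np.uint8); mm[y0:y1,x0:x1]=m[y0:y1,x0:x1]
    cs,_=cv2.findContours(mm,cv2.RETR_EXTERNAL,cv2.CHAIN_APPROX_NONE)
    c=max(cs,key=cv2.contourArea) 
    W=np.array([ray('top',*p,z)[:2] for p in c[:,0]],np.float32)
    r=cv2.minAreaRect(W); print(name,np.round(r[0],4),np.round(r[1],4),round(r[2],1),'area',cv2.contourArea(c)); return W
g=im.astype(int)
print('wood px',im[178,382],'bench',im[140,330],'bench by',im[178,410], im[190,395])
# plate white
white=((hsv[...,1]<40)&(hsv[...,2]>170)).astype(np.uint8)
rect(white,236,270,380,360,.012,'plate')
dark=((hsv[...,2]<100)).astype(np.uint8)
for b in((296,290,315,312),(335,290,356,312),(296,315,315,338),(335,315,356,338)): rect(dark,*b,.024,'stop')
rect(dark,436,290,472,328,.074,'pad')
yel=((hsv[...,0]>22)&(hsv[...,0]<35)&(hsv[...,1]>150)).astype(np.uint8)
rect(yel,420,280,482,340,.045,'yellow')
wh=white; rect(wh,448,280,470,296,.077,'post')
red=(((hsv[...,0]<6)|(hsv[...,0]>172))&(hsv[...,1]>150)).astype(np.uint8)
rect(red,195,290,240,320,.22,'handle')
hsvw=hsv[172:186,372:394]; print(np.median(hsvw.reshape(-1,3),0), np.median(hsv[195:205,385:400].reshape(-1,3),0))
c=im[150:330,160:420]
cv2.imwrite('pics/c1.png',cv2.resize(c,None,fx=3,fy=3,interpolation=cv2.INTER_CUBIC)[:,:,::-1])
E
```

```text
wood px [170 116  65] bench [122 107  90] bench by [181 137  93] [205 153  98]
plate [0.4847 0.1176] [0.2325 0.1276] 87.8 area 3434.0
stop [0.5068 0.1192] [0.0187 0.0133] 88.7 area 15.5
stop [0.5069 0.0399] [0.0189 0.0131] 43.8 area 15.0
stop [0.4589 0.121 ] [0.0161 0.0133] 88.7 area 2.0
stop [0.4571 0.044 ] [0.0159 0.0132] 88.7 area 14.5
pad [ 0.4822 -0.1567] [0.0509 0.0511] 88.4 area 325.5
yellow [ 0.4838 -0.1592] [0.0682 0.0698] 71.2 area 641.0
post [ 0.5208 -0.1715] [0.0209 0.0089] 70.1 area 20.0
handle [0.4877 0.229 ] [0.044  0.0224] 77.4 area 152.5
[ 14. 158. 169.] [ 15. 131. 203.]
```

View pics/c1.png

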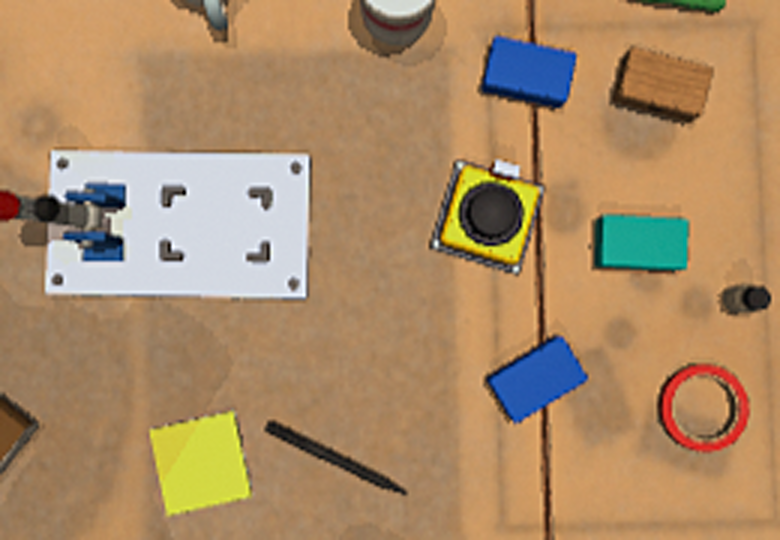

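The crop shows wood grain on the block at (663,83), so it is the right one. The other blocks there are plain blue or teal. I'll rise and turn first.

send_rows([
  [[0, 0, 0.9], [0, 0, -0.6], 0],
  [[0, 0, 0.9], [0, 0, -0.6], 0],
  [[0, 0, 0.9], [0, 0, -0.6], 0],
  [[0, 0, 0.9], [0, 0, -0.6], 0],
  [[0, 0, 0.9], [0, 0, -0.6], 0],
  [[0, 0, 0.9], [0, 0, -0.6], 0],
  [[0, 0, 0.9], [0, 0, -0.6], 0],
  [[0, 0, 0.83], [0, 0, -0.6], 0],
])

```text
time: 1.1
tcp_pos: [0.2666, 0.5371, 0.3512]
ee_rot: [[0.139, 0.99, -0.001], [0.99, -0.139, -0.001], [-0.001, -0.001, -1.0]]
wrist_force: [0.5, -0.7, 0.2]
gripper_width: 0.0857
```

```bash
cat >> h.py <<'E'
def plan(X):
    s=read_state(); R=np.array(s['ee_rot']); p=np.array(s['tcp_pos'])
    print('t',round(s['time'],2),'tcp',np.round(p,4),'yaw_y',round(np.degrees(np.arctan2(R[1,1],R[0,1])),2),'tilt',np.round(R[:2,2],4),'w',round(s['gripper_width'],4),'F',np.round(s['wrist_force'],2))
    if X is not None: print('tool units',np.round(R.T@(np.array(X)-p)/.025,2))
E
python3 - <<'E'
from h import *
P=np.array([(632,47),(713,58),(702,113),(624,101)])/3+[160,150]
W=np.array([ray('top',*p,.045) for p in P]);print(W.round(4),W.mean(0), [np.linalg.norm(W[i]-W[i-1]) for i in range(4)])
c=W.mean(0); plan([c[0],c[1],.22])
C=camera_params('wrist');s=read_state();print('cam in tool',np.array(s['ee_rot']).T@(-np.array(C['R']).T@C['t']-s['tcp_pos']),np.array(s['ee_rot']).T@np.array(C['R'])[2],C['fx'])
E
```

```text
[[ 0.627  -0.2886  0.045 ]
 [ 0.6156 -0.359   0.045 ]
 [ 0.5673 -0.3473  0.045 ]
 [ 0.5795 -0.2798  0.045 ]] [ 0.59733867 -0.31865253  0.045     ] [np.float64(0.04838067127603926), np.float64(0.07127654789434297), np.float64(0.049678760216651276), np.float64(0.06857653933051588)]
t 1.1 tcp [0.2666 0.5371 0.3512] yaw_y -7.98 tilt [-0.0007 -0.0011] w 0.0857 F [ 0.48 -0.71  0.2 ]
tool units [-32.05  17.86   5.28]
cam in tool [ 0.06855678  0.00107747 -0.14195055] [-2.75580945e-01  3.35119207e-04  9.61277811e-01] 375.8532167933745
```

send_rows([
  [[0, 0, 0], [-0.92, 0.61, 0], 0],
  [[0, 0, 0], [-0.92, 0.61, 0], 0],
  [[0, 0, 0], [-0.92, 0.61, 0], 0],
  [[0, 0, 0], [-0.92, 0.61, 0], 0],
  [[0, 0, 0], [-0.92, 0.61, 0], 0],
  [[0, 0, 0], [-0.92, 0.61, 0], 0],
  [[0, 0, 0], [-0.92, 0.61, 0], 0],
  [[0, 0, 0], [-0.92, 0.61, 0], 0],
  [[0, 0, 0], [-0.92, 0.61, 0], 0],
  [[0, 0, 0], [-0.92, 0.61, 0], 0],
  [[0, 0, 0], [-0.92, 0.61, 0], 0],
  [[0, 0, 0], [-0.92, 0.61, 0], 0],
  [[0, 0, 0], [-0.92, 0.61, 0], 0],
  [[0, 0, 0], [-0.92, 0.61, 0], 0],
  [[0, 0, 0], [-0.92, 0.61, 0], 0],
  [[0, 0, 0], [-0.92, 0.61, 0], 0],
  [[0, 0, 0], [-0.92, 0.61, 0], 0],
  [[0, 0, 0], [-0.92, 0.61, 0], 0],
  [[0, 0, 0], [0, 0, 0], 0],
])

```text
time: 3.48
tcp_pos: [0.4837, 0.0891, 0.3508]
ee_rot: [[0.136, 0.991, -0.001], [0.991, -0.136, -0.0], [-0.001, -0.001, -1.0]]
wrist_force: [-0.4, -0.1, 0.1]
gripper_width: 0.0857
```

```bash
python3 - <<'E'
from h import *
import pickle
P=camera_params('wrist');im=save('wrist','w1',s=1.4);pickle.dump(P,open('pics/w1.pkl','wb'))
plan([.597,-.319,.2])
E
```

```text
t 3.52 tcp [0.4832 0.09   0.3508] yaw_y -7.8 tilt [-0.0012  0.0002] w 0.0852 F [-0.79  0.14 -0.01]
tool units [-15.59   6.74   6.02]
```

View pics/w1.png

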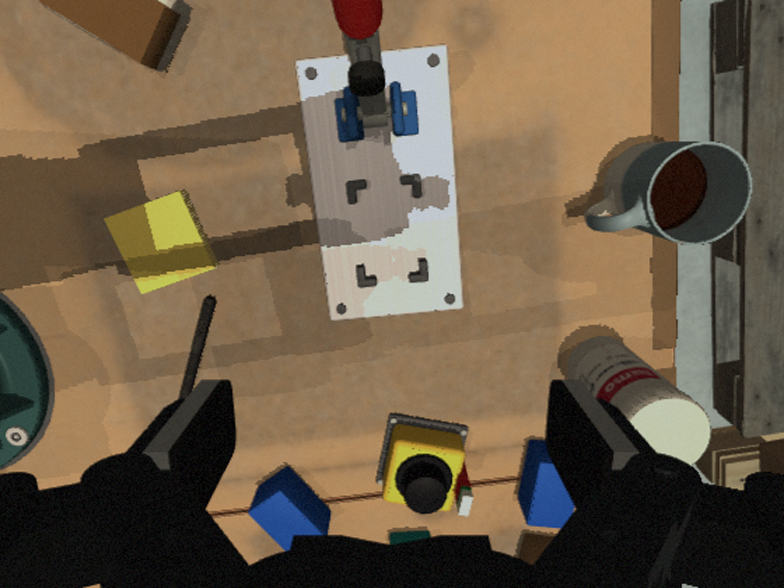

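Wrist view: plate corners at (296,61), (446,45), (463,306) and (330,320). Corner stops near (357,190), (411,186), (366,275) and (419,270), with the switch pad at (424,485).

```bash
cat > nest.py <<'E'
from h import *
import pickle
def run(f,boxes,plate,k=1.4):
    P=pickle.load(open(f'pics/{f}.pkl','rb'));im=np.load(f'pics/{f}.npy')
    pc=np.array([ray('wrist',u/k,v/k,.012,P)[:2] for u,v in plate])
    print('plate c',pc.mean(0).round(4),'sides',[round(float(np.linalg.norm(pc[i]-pc[i-1])),4) for i in range(4)])
    d=(pc[0]+pc[1]-pc[2]-pc[3]);print('plate y dir',np.degrees(np.arctan2(d[1],d[0]))-90)
    g=im.max(2);C=[]
    for x0,y0,x1,y1 in boxes:
        x0,y0,x1,y1=[int(v/k) for v in(x0,y0,x1,y1)]
        m=(g[y0:y1,x0:x1]<85).astype(np.uint8)
        ys,xs=np.nonzero(m)
        W=np.array([ray('wrist',a+x0,b+y0,.024,P)[:2] for a,b in zip(xs,ys)],np.float32)
        r=cv2.boundingRect((W*1e4).astype(np.int32)); C.append([r[0]/1e4,r[1]/1e4,r[2]/1e4,r[3]/1e4]);print(len(xs),C[-1])
    C=np.array(C);print('centre of stops',(C[:,:2]+C[:,2:]/2).mean(0))
if __name__=='__main__':
    run('w1',[(343,174,372,208),(396,170,426,202),(352,258,381,290),(404,254,432,288)],[(296,61),(446,45),(463,306),(330,320)])
    P=pickle.load(open('pics/w1.pkl','rb'))
    print('pad',ray('wrist',424/1.4,485/1.4,.074,P))
E
python3 nest.py
```

```text
plate c [0.4832 0.1164] sides [0.2313, 0.1267, 0.2297, 0.1284]
plate y dir -2.352445409779179
167 [0.4502, 0.1113, 0.0183, 0.0199]
155 [0.4985, 0.1085, 0.0172, 0.0209]
144 [0.4478, 0.0349, 0.0166, 0.0211]
143 [0.4948, 0.033, 0.0173, 0.0205]
centre of stops [0.4815   0.082225]
pad [ 0.48354429 -0.14768426  0.074     ]
```

send_rows([
  [[0, 0, 0], [-0.86, 0.36, 0], 0],
  [[0, 0, 0], [-0.86, 0.36, 0], 0],
  [[0, 0, 0], [-0.86, 0.36, 0], 0],
  [[0, 0, 0], [-0.86, 0.36, 0], 0],
  [[0, 0, 0], [-0.86, 0.36, 0], 0],
  [[0, 0, 0], [-0.86, 0.36, 0.5], 0],
  [[0, 0, 0], [-0.86, 0.36, 0.5], 0],
  [[0, 0, 0], [-0.86, 0.36, 0.5], 0],
  [[0, 0, 0], [-0.86, 0.36, 0.5], 0],
  [[0, 0, 0], [-0.86, 0.36, 0.5], 0],
  [[0, 0, 0], [-0.86, 0.36, 0.5], 0],
  [[0, 0, 0], [-0.86, 0.36, 0.5], 0],
  [[0, 0, 0], [-0.86, 0.36, 0.5], 0],
  [[0, 0, 0], [-0.86, 0.36, 0.5], 0],
  [[0, 0, 0], [-0.86, 0.36, 0.5], 0],
  [[0, 0, 0], [0, 0, 0], 0],
])

```text
time: 5.52
tcp_pos: [0.5737, -0.2491, 0.2247]
ee_rot: [[0.136, 0.991, -0.002], [0.991, -0.136, 0.001], [0.0, -0.002, -1.0]]
wrist_force: [0.2, 0.6, 0.4]
gripper_width: 0.0851
```

```bash
python3 - <<'E'
from h import *
import pickle
P=camera_params('wrist');im=save('wrist','w2',s=1.4);pickle.dump(P,open('pics/w2.pkl','wb'))
plan([.597,-.319,.2])
E
```

```text
t 5.58 tcp [ 0.5737 -0.2481  0.2254] yaw_y -7.78 tilt [-0.0012  0.0009] w 0.0851 F [-0.31  0.59 -0.36]
tool units [-2.69  1.31  1.01]
```

View pics/w2.png

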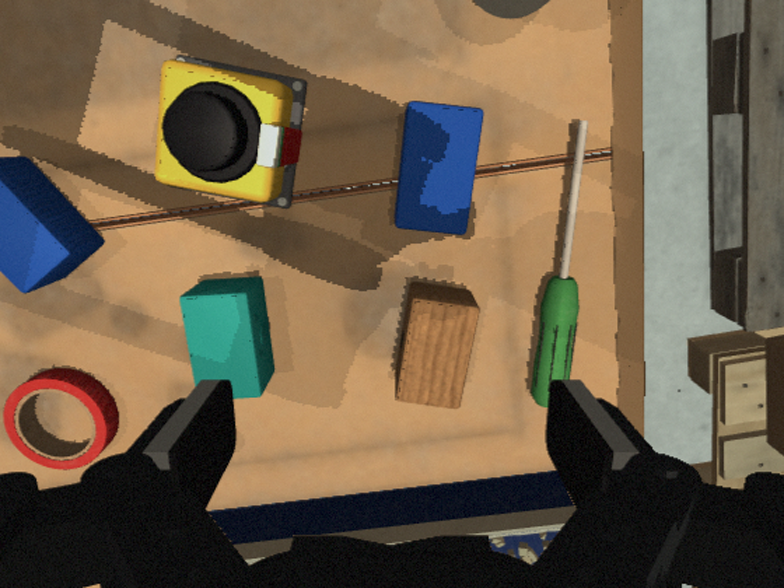

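The wood block's top face has corners near (409,297), (478,308), (462,408) and (396,400). The pad top is at (205,126), the blue block at (438,168), and the screwdriver at (555,340) lies to the right.

```bash
python3 - <<'E'
from h import *
import pickle
P=pickle.load(open('pics/w2.pkl','rb'))
c=np.array([(409,297),(478,308),(462,408),(396,400)])/1.4
W=np.array([ray('wrist',*p,.045,P) for p in c]);print(W.round(4),W.mean(0).round(4),[round(float(np.linalg.norm(W[i]-W[i-1])),4) for i in range(4)])
d=W[0]+W[1]-W[2]-W[3];print('yaw',np.degrees(np.arctan2(d[1],d[0]))-90)
b=np.array([(413,279),(480,292)])/1.4
print('pad',ray('wrist',205/1.4,126/1.4,.074,P),'blue',ray('wrist',440/1.4,168/1.4,.045,P),'driver',ray('wrist',553/1.4,340/1.4,.02,P))
plan([*W.mean(0)[:2],.02])
im=np.load('pics/w2.npy');cv2.imwrite('pics/c2.png',cv2.resize(im[190:300,270:400],None,fx=6,fy=5.4,interpolation=cv2.INTER_CUBIC)[:,:,::-1])
E
```

```text
[[ 0.583  -0.2757  0.045 ]
 [ 0.6259 -0.289   0.045 ]
 [ 0.6087 -0.3582  0.045 ]
 [ 0.5652 -0.3463  0.045 ]] [ 0.5957 -0.3173  0.045 ] [0.0728, 0.0448, 0.0714, 0.0451]
yaw -14.0578463102988
pad [ 0.48798175 -0.15885439  0.074     ] blue [ 0.61140995 -0.1989357   0.045     ] driver [ 0.67912843 -0.32794979  0.02      ]
t 5.58 tcp [ 0.5737 -0.2481  0.2254] yaw_y -7.78 tilt [-0.0012  0.0009] w 0.0851 F [-0.31  0.59 -0.36]
tool units [-2.63  1.26  8.21]
```

View pics/c2.png

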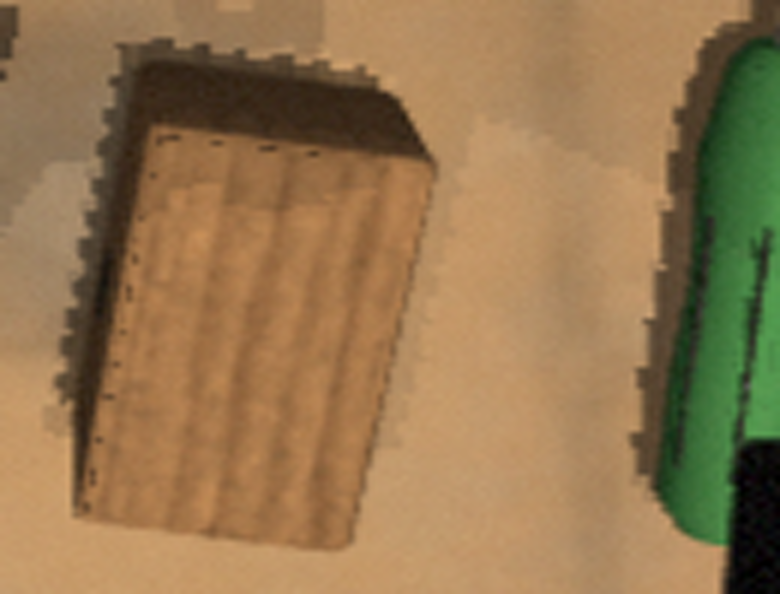

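Close crop: wood grain on the top, with face corners at (150,130), (435,163), (348,550) and (80,515).

```bash
python3 - <<'E'
from h import *
import pickle
P=pickle.load(open('pics/w2.pkl','rb'))
c=np.array([(150,130),(435,163),(348,550),(82,517)])/[6,5.4]+[270,190]
W=np.array([ray('wrist',*p,.045,P) for p in c]);print(W.mean(0).round(4),[round(float(np.linalg.norm(W[i]-W[i-1])),4) for i in range(4)])
d=W[0]+W[1]-W[2]-W[3];print('yaw',np.degrees(np.arctan2(d[1],d[0]))-90)
d=W[1]+W[2]-W[0]-W[3];print('yaw',np.degrees(np.arctan2(d[1],d[0])))
plan([*W.mean(0)[:2],.012])
E
```

```text
[ 0.5962 -0.318   0.045 ] [0.0713, 0.043, 0.072, 0.0426]
yaw -15.9722268016628
yaw -15.937773756587745
t 5.58 tcp [ 0.5737 -0.2481  0.2254] yaw_y -7.78 tilt [-0.0012  0.0009] w 0.0851 F [-0.31  0.59 -0.36]
tool units [-2.66  1.28  8.53]
```

send_rows([
  [[0, 0, 0], [-0.9, 0.43, 0], 0.25],
  [[0, 0, 0], [-0.9, 0.43, 0], 0.25],
  [[0, 0, 0], [-0.86, 0.42, 0], 0.25],
  [[0, 0, 0.78], [0, 0, 0], 0.25],
  [[0, 0, 0], [0, 0, 0.95], 0.25],
  [[0, 0, 0], [0, 0, 0.95], 0.25],
  [[0, 0, 0], [0, 0, 0.95], 0.25],
  [[0, 0, 0], [0, 0, 0.95], 0.25],
  [[0, 0, 0], [0, 0, 0.95], 0.25],
  [[0, 0, 0], [0, 0, 0.5], 0.25],
])

```text
time: 6.82
tcp_pos: [0.5964, -0.3165, 0.0943]
ee_rot: [[0.267, 0.964, -0.001], [0.964, -0.267, 0.001], [0.001, -0.001, -1.0]]
wrist_force: [-0.0, -0.6, -0.4]
gripper_width: 0.0639
```

```bash
python3 - <<'E'
from h import *
save('wrist','w3',s=1.4); plan([.596,-.318,.008])
E
```

```text
t 6.88 tcp [ 0.5958 -0.3163  0.093 ] yaw_y -15.47 tilt [-0.0024  0.0017] w 0.0642 F [-0.05  0.79 -1.51]
tool units [-0.07  0.04  3.4 ]
```

View pics/w3.png

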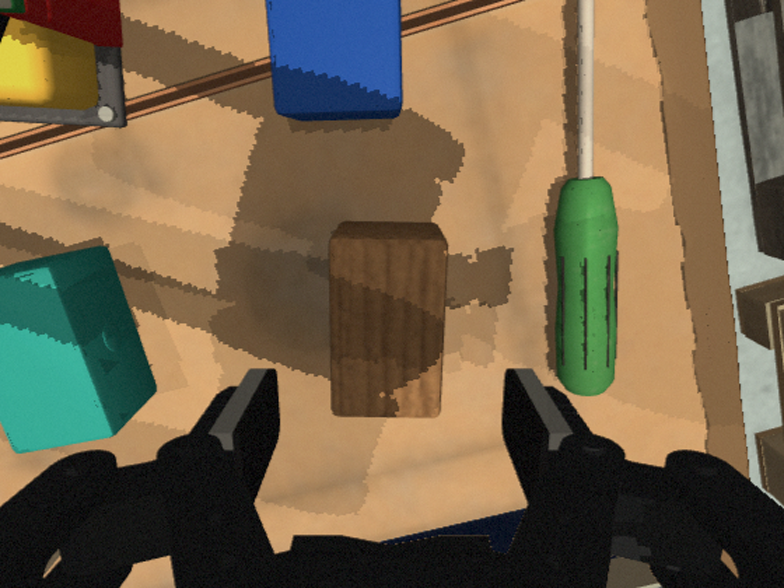

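The block sits centred between the jaws and square to them. Its top-face corners are about (330,238), (447,240), (440,417) and (331,415).

```bash
python3 - <<'E'
from h import *
c=np.array([(330,238),(447,240),(440,417),(331,415)])/1.4
W=np.array([ray('wrist',*p,.045) for p in c]);print(W.mean(0).round(4),[round(float(np.linalg.norm(W[i]-W[i-1])),4) for i in range(4)])
d=W[0]+W[1]-W[2]-W[3];print('yaw',np.degrees(np.arctan2(d[1],d[0]))-90)
plan([*W.mean(0)[:2],.008])
E
```

```text
[ 0.5956 -0.3167  0.045 ] [0.0718, 0.0427, 0.0719, 0.0438]
yaw -16.51041074574853
t 6.88 tcp [ 0.5958 -0.3163  0.093 ] yaw_y -15.47 tilt [-0.0024  0.0017] w 0.0642 F [-0.05  0.79 -1.51]
tool units [-0.02  0.01  3.4 ]
```

send_rows([
  [[0, 0, 0.08], [0, 0, 0.8], 0.25],
  [[0, 0, 0], [0, 0, 0.8], 0.25],
  [[0, 0, 0], [0, 0, 0.8], 0.25],
  [[0, 0, 0], [0, 0, 0.6], 0.25],
  [[0, 0, 0], [0, 0, 0.4], 0.25],
  [[0, 0, 0], [0, 0, 0], 1],
  [[0, 0, 0], [0, 0, 0], 1],
  [[0, 0, 0], [0, 0, 0], 1],
  [[0, 0, 0], [0, 0, 0], 1],
  [[0, 0, 0], [0, 0, 0], 1],
  [[0, 0, 0], [0, 0, 0], 1],
], force=40)

```text
time: 8.25
tcp_pos: [0.5967, -0.3175, 0.0102]
ee_rot: [[0.281, 0.96, 0.0], [0.96, -0.281, -0.0], [-0.0, 0.0, -1.0]]
wrist_force: [0.2, 0.4, -0.7]
gripper_width: 0.0445
```

send_rows([
  [[0, 0, 0], [0, 0, -0.5], 1],
  [[0, 0, 0], [0, 0, -0.8], 1],
  [[0, 0, 0], [0, 0, -0.9], 1],
  [[0, 0, 0], [0, 0, -0.9], 1],
  [[0, 0, -0.5], [0, 0, -0.9], 1],
  [[0, 0, -0.5], [0, 0, -0.9], 1],
  [[0, 0, -0.4], [0, 0, -0.9], 1],
  [[0, 0, 0], [0, 0, 0], 1],
])

```text
time: 9.25
tcp_pos: [0.5984, -0.3186, 0.1588]
ee_rot: [[0.041, 0.999, 0.005], [0.999, -0.041, -0.004], [-0.003, 0.005, -1.0]]
wrist_force: [1.6, -0.4, -1.4]
gripper_width: 0.0445
```

```bash
python3 - <<'E'
from h import *
plan([.482,.0822,.12])
E
```

```text
t 9.25 tcp [ 0.5984 -0.3186  0.1588] yaw_y -2.33 tilt [ 0.0051 -0.0035] w 0.0445 F [ 1.6  -0.37 -1.43]
tool units [15.83 -5.31  1.47]
```

send_rows([
  [[0, 0, 0], [0.88, -0.295, 0], 1],
  [[0, 0, 0], [0.88, -0.295, 0], 1],
  [[0, 0, 0], [0.88, -0.295, 0], 1],
  [[0, 0, 0], [0.88, -0.295, 0], 1],
  [[0, 0, 0], [0.88, -0.295, 0], 1],
  [[0, 0, 0], [0.88, -0.295, 0], 1],
  [[0, 0, 0], [0.88, -0.295, 0], 1],
  [[0, 0, 0], [0.88, -0.295, 0], 1],
  [[0, 0, 0], [0.88, -0.295, 0], 1],
  [[0, 0, 0], [0.88, -0.295, 0], 1],
  [[0, 0, 0], [0.88, -0.295, 0], 1],
  [[0, 0, 0], [0.88, -0.295, 0], 1],
  [[0, 0, 0], [0.88, -0.295, 0], 1],
  [[0, 0, 0], [0.88, -0.295, 0], 1],
  [[0, 0, 0], [0.88, -0.295, 0], 1],
  [[0, 0, 0], [0.88, -0.295, 0], 1],
  [[0, 0, 0], [0.88, -0.295, 0], 1],
  [[0, 0, 0], [0.88, -0.295, 0], 1],
  [[0, 0, 0], [0, 0, 0], 1],
  [[0, 0, 0], [0, 0, 0], 1],
])

```text
time: 11.75
tcp_pos: [0.4801, 0.0834, 0.1551]
ee_rot: [[0.039, 0.999, 0.0], [0.999, -0.039, -0.0], [-0.0, 0.0, -1.0]]
wrist_force: [0.8, -1.0, -0.6]
gripper_width: 0.0444
```

```bash
python3 - <<'E'
from h import *
import pickle
P=camera_params('wrist');pickle.dump(P,open('pics/w4.pkl','wb'));save('wrist','w4',s=1.4); plan([.482,.0822,.12])
E
```

```text
t 11.8 tcp [0.4802 0.0832 0.1551] yaw_y -2.3 tilt [ 0.0005 -0.0004] w 0.044 F [-0.72 -0.9  -1.52]
tool units [-0.04  0.07  1.41]
```

View pics/w4.png

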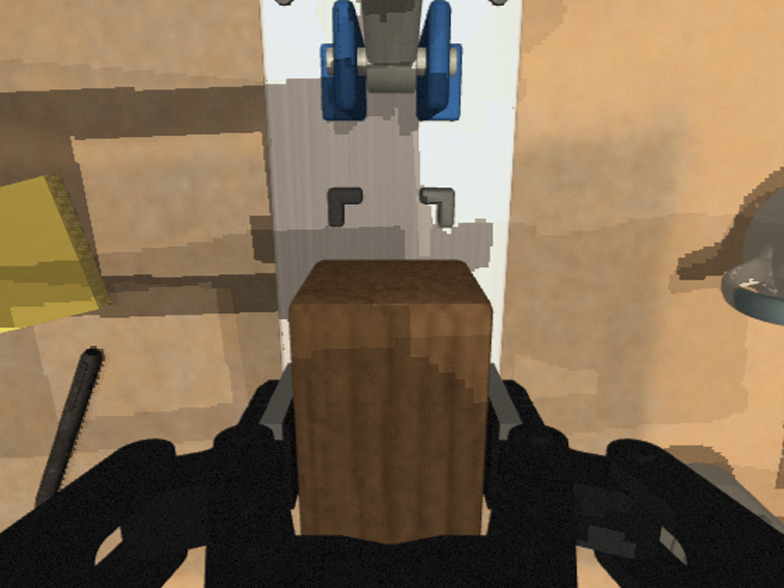

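Wrist view with the block held. The upper stops run from (328,188) to (454,188) at their outer edges, with inner corners near (344,200) and (438,200). The front top edge of the block is at row 305, columns 292–490.

```bash
python3 - <<'E'
from h import *
import pickle
P=pickle.load(open('pics/w4.pkl','rb'));s=read_state();R=np.array(s['ee_rot']);p=s['tcp_pos'];k=1.4
def T(u,v,z): return (R.T@(ray('wrist',u/k,v/k,z,P)-p)*1000).round(1)
print('stops outer',T(328,188,.024),T(454,188,.024))
print('stops bottom ends',T(328,226,.024),T(344,226,.024),T(440,226,.024),T(454,226,.024))
print('inner',T(344,202,.024),T(440,202,.024))
print('plate edges', T(262,60,.012),T(280,330,.012),T(521,60,.012),T(504,330,.012))
print('block top front',T(292,303,.190),T(490,303,.190))
print('block bottom front?',T(318,261,.190-.045),T(470,261,.145))
im=np.load('pics/w4.npy');cv2.imwrite('pics/c4.png',cv2.resize(im[120:230,200:360],None,fx=5,fy=5,interpolation=cv2.INTER_CUBIC)[:,:,::-1])
E
```

```text
stops outer [ 47.1 -30.9 131.1] [ 47.1  33.4 131.1]
stops bottom ends [ 27.6 -31.5 131.1] [ 27.6 -23.2 131.1] [ 27.6  26.8 131.1] [ 27.6  34.  131.1]
inner [ 40.  -22.9 131.1] [ 40.   26.4 131.1]
plate edges [109.  -63.2 143.1] [-34.1 -62.4 143.1] [109.   66.2 143.1] [-34.1  66.3 143.2]
block top front [ 36.2 -20.1 -34.9] [ 36.2  22.  -34.9]
block bottom front? [ 35.5 -20.5  10.1] [35.5 24.4 10.1]
```

View pics/c4.png

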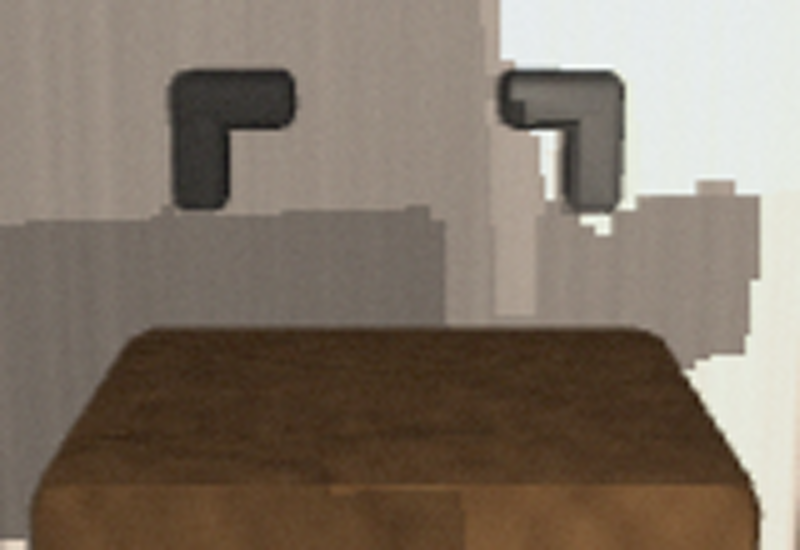

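send_rows([
  [[0, 0, 0], [0, 0, 0.7], 1],
  [[0, 0, 0], [0, 0, 0.8], 1],
  [[0, 0, 0], [0, 0, 0.8], 1],
  [[0, 0, 0], [0, 0, 0.8], 1],
  [[0, 0, 0], [0, 0, 0.7], 1],
  [[0, 0, 0], [0, 0, 0.5], 1],
  [[0, 0, 0], [0, 0, 0.3], 1],
  [[0, 0, 0], [0, 0, 0.2], 1],
  [[0, 0, 0], [0, 0, 0.2], 1],
  [[0, 0, 0], [0, 0, 0.1], 1],
  [[0, 0, 0], [0, 0, 0.1], 1],
  [[0, 0, 0], [0, 0, 0], 1],
  [[0, 0, 0], [0, 0, 0], 1],
])

```text
time: 13.42
tcp_pos: [0.48, 0.0835, 0.0252]
ee_rot: [[0.04, 0.999, 0.0], [0.999, -0.04, -0.0], [-0.0, 0.0, -1.0]]
wrist_force: [-0.8, 0.8, -0.4]
gripper_width: 0.0447
```

```bash
python3 - <<'E'
from h import *
plan([.482,.0822,.0222]); print(read_state()['moment'])
E
```

```text
t 13.43 tcp [0.48   0.0835 0.0252] yaw_y -2.3 tilt [ 0.0002 -0.0001] w 0.0447 F [-0.83  0.8  -0.45]
tool units [-0.05  0.08  0.12]
[-0.02835585  0.00818612 -0.00068727]
```

send_rows([
  [[0, 0, 0], [0, 0, 0.05], 1],
  [[0, 0, 0], [0, 0, 0.04], 1],
  [[0, 0, 0], [0, 0, 0.03], 1],
  [[0, 0, 0], [0, 0, 0], 1],
  [[0, 0, 0], [0, 0, 0], 1],
])

```text
time: 14.05
tcp_pos: [0.4799, 0.0835, 0.022]
ee_rot: [[0.04, 0.999, -0.0], [0.999, -0.04, -0.0], [-0.0, -0.0, -1.0]]
wrist_force: [-0.2, -0.1, -0.9]
gripper_width: 0.0445
```

```bash
python3 - <<'E'
from h import *
plan(None); print(read_state()['moment'])
E
```

```text
t 14.05 tcp [0.4799 0.0835 0.022 ] yaw_y -2.3 tilt [-0.0001 -0.0001] w 0.0445 F [-0.2  -0.14 -0.94]
[-0.04143206 -0.02150655 -0.00938695]
```

send_rows([
  [[0, 0, 0], [0, 0, 0], 0.3],
  [[0, 0, 0], [0, 0, 0], 0.2],
  [[0, 0, 0], [0, 0, 0], 0.2],
  [[0, 0, 0], [0, 0, 0], 0.2],
  [[0, 0, 0], [0, 0, -0.4], 0.2],
  [[0, 0, 0], [0, 0, -0.8], 0.2],
  [[0, 0, 0], [0, 0, -1], 0.2],
  [[0, 0, 0], [0, 0, -1], 0.2],
  [[0, 0, 0], [0, 0, -1], 0.2],
  [[0, 0, 0], [0, 0, -1], 0.2],
  [[0, 0, 0], [0, 0, -1], 0.2],
  [[0, 0, 0], [0, 0, -1], 0.2],
  [[0, 0, 0], [0, 0, -1], 0.2],
  [[0, 0, 0], [0, 0, -1], 0.2],
  [[0, 0, 0], [0, 0, -1], 0.2],
  [[0, 0, 0], [0, 0, -0.8], 0.2],
  [[0, 0, 0], [0, 0, 0], 0.2],
])

```text
time: 16.18
tcp_pos: [0.4808, 0.0835, 0.299]
ee_rot: [[0.04, 0.999, 0.004], [0.999, -0.04, 0.0], [0.0, 0.004, -1.0]]
wrist_force: [0.4, 0.8, -0.0]
gripper_width: 0.0684
```

```bash
python3 - <<'E'
from h import *
import pickle
P=camera_params('wrist');pickle.dump(P,open('pics/w5.pkl','wb'));im=save('wrist','w5',s=1.4); plan(None)
N=np.array([.4799,.0835]);th=np.radians(-2.3);xn=np.array([np.cos(th),np.sin(th)]);yn=np.array([-np.sin(th),np.cos(th)])
H=np.r_[N+.1*yn,.085]
def plane(n,u,v,C):
    R=np.array(C['R']);c=-R.T@np.array(C['t']);d=R.T@np.array([(u-C['cx'])/C['fx'],(v-C['cy'])/C['fy'],1])
    n3=np.r_[xn,0];X=c+d*((H-c)@n3)/(d@n3);return X
k=1.4
im=np.load('pics/s0.npy');hsv=cv2.cvtColor(im,cv2.COLOR_RGB2HSV)
red=(((hsv[...,0]<6)|(hsv[...,0]>172))&(hsv[...,1]>150))
m=np.zeros_like(red);m[int(180/k):int(225/k),int(305/k):int(340/k)]=1
ys,xs=np.nonzero(m&red);u,v=xs.mean(),ys.mean();C=camera_params('scene');X=plane('scene',u,v,C)
dy=(X-H)[:2]@yn;dz=X[2]-.085;print(u*k,v*k,X,dy,dz,'r',np.hypot(dy,dz),'q',np.arctan2(dz,-dy))
q0=np.arctan2(dz,-dy)
im=np.load('pics/t0.npy');hsv=cv2.cvtColor(im,cv2.COLOR_RGB2HSV)
red=(((hsv[...,0]<6)|(hsv[...,0]>172))&(hsv[...,1]>150))
m=np.zeros_like(red);m[int(290/k):int(320/k),int(195/k):int(240/k)]=1
ys,xs=np.nonzero(m&red);print('top centroid',xs.mean(),ys.mean(), 'extent x',xs.min(),xs.max())
for q in(1.75,1.8,1.85,1.9,1.95):
    pts=[proj('top',H+r*np.r_[-np.cos(q)*yn,np.sin(q)]) for r in(.118,.142,.166)];print(q,np.round(pts,1).tolist())
    pts=[proj('scene',H+r*np.r_[-np.cos(q)*yn,np.sin(q)])*k for r in(.118,.142,.166)];print('   scene',np.round(pts,1).tolist())
E
```

```text
t 16.23 tcp [0.48   0.0835 0.2977] yaw_y -2.3 tilt [ 0.0016 -0.    ] w 0.0683 F [ 0.43 -0.52 -0.45]
321.73131313131313 201.4020202020202 [0.48566283 0.2269819  0.21911392] 0.043597587211496244 0.13411392319503035 r 0.14102231740198612 q 1.885099455643873
top centroid 155.8418079096045 217.59322033898306 extent x 147 166
1.75 [[169.1, 219.6], [164.6, 218.8], [159.8, 217.9]]
   scene [[328.1, 210.7], [326.3, 200.8], [324.5, 190.7]]
1.8 [[166.7, 219.6], [161.6, 218.8], [156.3, 217.9]]
   scene [[326.6, 210.7], [324.5, 200.7], [322.4, 190.7]]
1.85 [[164.4, 219.6], [158.8, 218.8], [153.0, 217.9]]
   scene [[325.2, 210.7], [322.8, 200.8], [320.4, 190.9]]
1.9 [[162.1, 219.6], [156.0, 218.8], [149.7, 218.0]]
   scene [[323.8, 210.9], [321.1, 201.1], [318.4, 191.2]]
1.95 [[160.0, 219.6], [153.4, 218.8], [146.5, 218.0]]
   scene [[322.4, 211.2], [319.5, 201.5], [316.5, 191.7]]
```

View pics/w5.png

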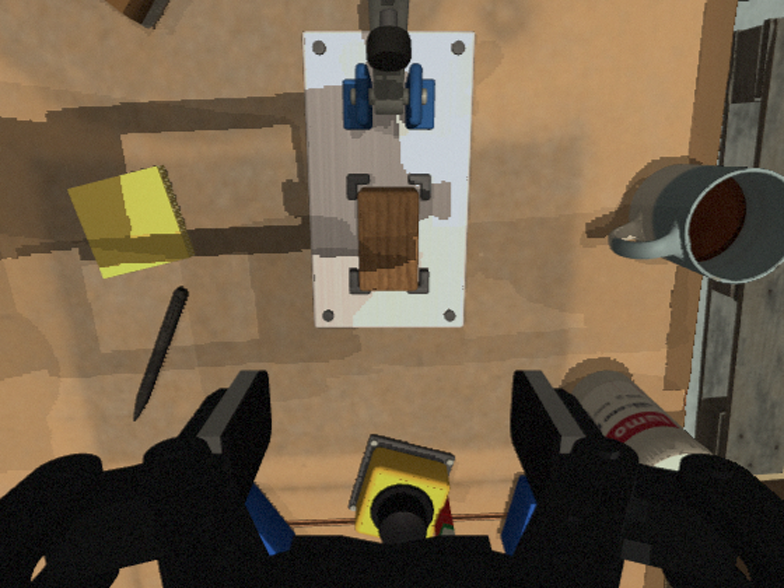

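The block sits inside all four stops (w5, top face at 360–418 x 190–290). Clamp q is about 1.87. I'll go over the handle next.

send_rows([
  [[0, 0, 0], [0.82, 0, 0], 0.2],
  [[0, 0, 0], [0.82, 0, 0], 0.2],
  [[0, 0, 0], [0.82, 0, 0], 0.2],
  [[0, 0, 0], [0.82, 0, 0], 0.2],
  [[0, 0, 0], [0.82, 0, 0], 0.2],
  [[0, 0, 0], [0.82, 0, 0], 0.2],
  [[0, 0, 0], [0.82, 0, 0], 0.2],
  [[0, 0, 0], [0, 0, 0.6], 0.2],
  [[0, 0, 0], [0, 0, 0.8], 0.2],
  [[0, 0, 0], [0, 0, 0.8], 0.2],
  [[0, 0, 0], [0, 0, 0.8], 0.2],
  [[0, 0, 0], [0, 0, 0.53], 0.2],
  [[0, 0, 0], [0, 0, 0], 0.2],
])

```text
time: 17.85
tcp_pos: [0.4846, 0.2261, 0.2073]
ee_rot: [[0.04, 0.999, -0.003], [0.999, -0.04, -0.001], [-0.001, -0.003, -1.0]]
wrist_force: [0.1, -0.0, 1.3]
gripper_width: 0.0685
```

send_rows([
  [[0, 0, 0], [0, 0, 0], 0.5],
  [[0, 0, 0], [0, 0, 0], 0.6],
  [[0, 0, 0], [0, 0, 0], 0.65],
  [[0, 0, 0], [0, 0, 0], 0.7],
  [[0, 0, 0], [0, 0, 0], 0.8],
  [[0, 0, 0], [0, 0, 0], 0.8],
], force=20)

```text
time: 18.6
tcp_pos: [0.4861, 0.227, 0.2091]
ee_rot: [[0.04, 0.999, 0.001], [0.999, -0.04, 0.0], [0.0, 0.001, -1.0]]
wrist_force: [0.3, -0.0, 2.5]
gripper_width: 0.0234
```

```bash
python3 - <<'E'
from h import *
plan(None); print(read_state()['moment'])
E
```

```text
t 18.6 tcp [0.4861 0.227  0.2091] yaw_y -2.3 tilt [0.0008 0.0003] w 0.0234 F [ 0.31 -0.02  2.54]
[ 0.02328161 -0.05767698 -0.0317526 ]
```

```bash
python3 - <<'E'
import numpy as np
q=np.linspace(1.87,0.0,19);r=.148/.025
print([[round(a,2),round(b,2)] for a,b in zip(np.diff(-np.cos(q))*r,-np.diff(np.sin(q))*r)])
E
```

```text
[[np.float64(-0.6), np.float64(-0.15)], [np.float64(-0.61), np.float64(-0.09)], [np.float64(-0.61), np.float64(-0.02)], [np.float64(-0.61), np.float64(0.04)], [np.float64(-0.61), np.float64(0.1)], [np.float64(-0.59), np.float64(0.17)], [np.float64(-0.57), np.float64(0.23)], [np.float64(-0.55), np.float64(0.28)], [np.float64(-0.51), np.float64(0.34)], [np.float64(-0.48), np.float64(0.39)], [np.float64(-0.43), np.float64(0.44)], [np.float64(-0.38), np.float64(0.48)], [np.float64(-0.33), np.float64(0.52)], [np.float64(-0.28), np.float64(0.55)], [np.float64(-0.22), np.float64(0.57)], [np.float64(-0.16), np.float64(0.59)], [np.float64(-0.1), np.float64(0.61)], [np.float64(-0.03), np.float64(0.61)]]
```

send_rows([
  [[0, 0, 0], [-0.6, 0, -0.15], 0.8],
  [[0, 0, 0], [-0.61, 0, -0.09], 0.8],
  [[0, 0, 0], [-0.61, 0, -0.02], 0.8],
  [[0, 0, 0], [-0.61, 0, 0.04], 0.8],
  [[0, 0, 0], [-0.61, 0, 0.1], 0.8],
  [[0, 0, 0], [-0.59, 0, 0.17], 0.8],
  [[0, 0, 0], [-0.57, 0, 0.23], 0.8],
  [[0, 0, 0], [0, 0, 0], 0.8],
])

```text
time: 19.6
tcp_pos: [0.4818, 0.1197, 0.2015]
ee_rot: [[0.041, 0.999, 0.0], [0.999, -0.041, -0.002], [-0.002, 0.0, -1.0]]
wrist_force: [2.7, -2.6, 4.9]
gripper_width: 0.0236
```

```bash
python3 - <<'E'
from h import *
plan(None); print(read_state()['moment'])
E
```

```text
t 19.6 tcp [0.4818 0.1197 0.2015] yaw_y -2.37 tilt [ 0.0001 -0.0022] w 0.0236 F [ 2.69 -2.61  4.92]
[-0.34238141 -0.33704107  0.02403868]
```

send_rows([
  [[0, 0, 0], [-0.55, 0, 0.28], 0.8],
  [[0, 0, 0], [-0.51, 0, 0.34], 0.8],
  [[0, 0, 0], [-0.48, 0, 0.39], 0.8],
  [[0, 0, 0], [-0.43, 0, 0.44], 0.8],
  [[0, 0, 0], [-0.38, 0, 0.48], 0.8],
  [[0, 0, 0], [-0.33, 0, 0.52], 0.8],
  [[0, 0, 0], [-0.28, 0, 0.55], 0.8],
  [[0, 0, 0], [-0.22, 0, 0.57], 0.8],
  [[0, 0, 0], [-0.16, 0, 0.59], 0.8],
  [[0, 0, 0], [-0.1, 0, 0.4], 0.8],
  [[0, 0, 0], [0, 0, 0], 0.8],
  [[0, 0, 0], [0, 0, 0], 0.8],
])

```text
time: 21.1
tcp_pos: [0.4784, 0.0358, 0.0872]
ee_rot: [[0.04, 0.999, 0.0], [0.999, -0.04, -0.0], [-0.0, 0.0, -1.0]]
wrist_force: [4.4, -2.9, -1.8]
gripper_width: 0.0234
```

```bash
python3 - <<'E'
from h import *
plan(None); print(read_state()['moment'])
p=np.array(read_state()['tcp_pos']);H=np.array([.4839,.1834,.085]);d=p-H;d[2]+=.017;print(d, np.degrees(np.arctan2(d[2],-d[1])))
E
```

```text
t 21.1 tcp [0.4784 0.0358 0.0872] yaw_y -2.3 tilt [ 0.0002 -0.0002] w 0.0234 F [ 4.38 -2.91 -1.77]
[-0.29573966 -0.61736136  0.00319556]
[-0.00548051 -0.14759135  0.01915186] 7.393544754852424
```

send_rows([
  [[0, 0, 0], [-0.02, 0, 0.3], 0.8],
  [[0, 0, 0], [-0.01, 0, 0.2], 0.8],
  [[0, 0, 0], [0, 0, 0.1], 0.8],
  [[0, 0, 0], [0, 0, 0.05], 0.8],
  [[0, 0, 0], [0, 0, 0], 0.8],
])

```text
time: 21.72
tcp_pos: [0.4784, 0.0346, 0.071]
ee_rot: [[0.04, 0.999, 0.0], [0.999, -0.04, -0.001], [-0.001, 0.0, -1.0]]
wrist_force: [4.1, -5.7, -0.8]
gripper_width: 0.0235
```

send_rows([
  [[0, 0, 0], [0, 0, 0.06], 0.8],
  [[0, 0, 0], [0, 0, 0.06], 0.8],
  [[0, 0, 0], [0, 0, 0], 0.8],
])

```text
time: 22.1
tcp_pos: [0.4784, 0.0345, 0.0681]
ee_rot: [[0.04, 0.999, 0.0], [0.999, -0.04, -0.001], [-0.001, 0.0, -1.0]]
wrist_force: [4.0, -6.1, -1.5]
gripper_width: 0.0232
```

send_rows([
  [[0, 0, 0], [0, 0, 0], 0.5],
  [[0, 0, 0], [0, 0, 0], 0.3],
  [[0, 0, 0], [0, 0, 0], 0.2],
  [[0, 0, 0], [0, 0, 0], 0.2],
  [[0, 0, 0], [0, 0, 0], 0.2],
  [[0, 0, 0], [0, 0, -0.3], 0.2],
  [[0, 0, 0], [0, 0, -0.8], 0.2],
  [[0, 0, 0], [0, 0, -1], 0.2],
  [[0, 0, 0], [0, 0, -1], 0.4],
  [[0, 0, 0], [0, 0, -1], 0.6],
  [[0, 0, 0], [-0.8, 0, -0.9], 0.8],
  [[0, 0, 0], [-1, 0, 0], 1],
  [[0, 0, 0], [-1, 0, 0], 1],
  [[0, 0, 0], [-1, 0, 0], 1],
  [[0, 0, 0], [-1, 0, 0], 1],
  [[0, 0, 0], [0, 0, 0], 1],
  [[0, 0, 0], [0, 0, 0], 1],
])

```text
time: 24.22
tcp_pos: [0.473, -0.0841, 0.1938]
ee_rot: [[0.041, 0.999, -0.0], [0.999, -0.041, 0.0], [0.0, -0.0, -1.0]]
wrist_force: [0.3, 0.1, -0.4]
gripper_width: 0.0003
```

```bash
python3 - <<'E'
from h import *
import pickle
P=camera_params('wrist');pickle.dump(P,open('pics/w6.pkl','wb'));w=save('wrist','w6'); s=save('scene','s6');t=save('top','t6')
a=cv2.resize(w,(520,390)); b=cv2.resize(s[120:290,200:430],(520,384))
# composite: wrist | scene crop / top crop
c=cv2.resize(t[180:270,150:350],None,fx=2.8,fy=2.1)
W=np.zeros((590,800,3),np.uint8);W[:300,:400]=cv2.resize(w,(400,300));W[:300,400:]=cv2.resize(s[130:280,190:390],(400,300));W[300:,:]=cv2.resize(t[180:270,150:274+0],(800,580))[:290]
cv2.imwrite('pics/m6.png',W[:,:,::-1])
plan(None)
E
```

```text
t 24.38 tcp [ 0.4731 -0.0838  0.1936] yaw_y -2.25 tilt [-0.0002  0.0002] w 0.0001 F [-0.04  0.15 -1.04]
```

View pics/m6.png

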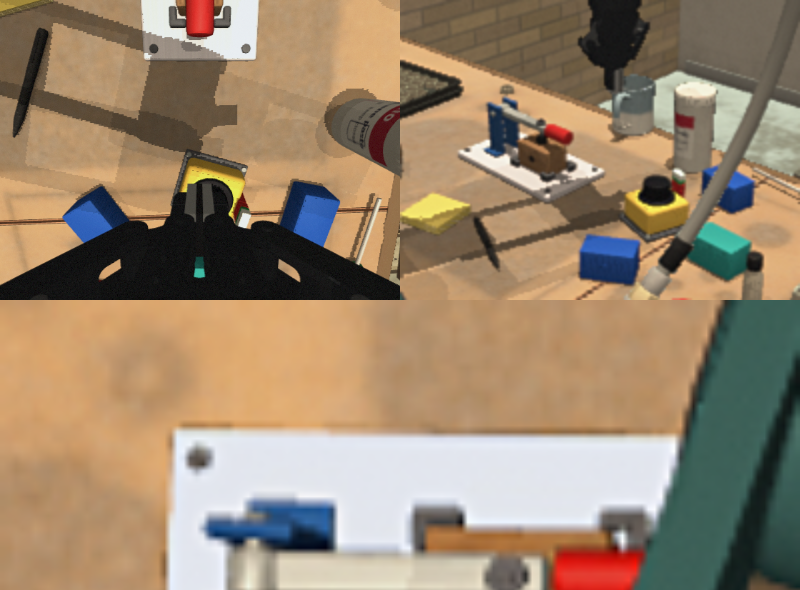

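The composite shows the clamp arm level with its foot on the block, and the switch clear and untouched. Next I check q numerically and plan the pad press.

```bash
python3 - <<'E'
from h import *
N=np.array([.4799,.0835]);th=np.radians(-2.3);yn=np.array([-np.sin(th),np.cos(th)]);H=np.r_[N+.1*yn,.085]
im=np.load('pics/s6.npy');hsv=cv2.cvtColor(im,cv2.COLOR_RGB2HSV);red=(((hsv[...,0]<6)|(hsv[...,0]>172))&(hsv[...,1]>150))
m=np.zeros_like(red);m[185:210,255:285]=1;ys,xs=np.nonzero(m&red);print(xs.mean(),ys.mean(),len(xs))
for q in(0.3,.1,0,-.15):print(q,proj('scene',H+.142*np.r_[-np.cos(q)*yn,np.sin(q)]))
plan([.485,-.159,.080])
E
```

```text
268.71276595744683 196.5 94
0.3 [266.703759  183.9986718]
0.1 [268.1746773  192.51104567]
0 [268.46148412 196.61048975]
-0.15 [268.33079381 202.42879037]
t 24.38 tcp [ 0.4731 -0.0838  0.1936] yaw_y -2.25 tilt [-0.0002  0.0002] w 0.0001 F [-0.04  0.15 -1.04]
tool units [-2.99  0.6   4.54]
```

q comes out at 0, which matches a clamped block. I'll move above the pad and then down to z≈0.08.

send_rows([
  [[0, 0, 0], [-0.75, 0.15, 0], 1],
  [[0, 0, 0], [-0.75, 0.15, 0], 1],
  [[0, 0, 0], [-0.75, 0.15, 0], 1],
  [[0, 0, 0], [-0.74, 0.15, 0], 1],
  [[0, 0, 0], [0, 0, 0.7], 1],
  [[0, 0, 0], [0, 0, 0.9], 1],
  [[0, 0, 0], [0, 0, 0.9], 1],
  [[0, 0, 0], [0, 0, 0.9], 1],
  [[0, 0, 0], [0, 0, 0.7], 1],
  [[0, 0, 0], [0, 0, 0.3], 1],
  [[0, 0, 0], [0, 0, 0], 1],
  [[0, 0, 0], [0, 0, 0], 1],
  [[0, 0, 0], [0, 0, 0], 1],
])

```text
time: 26.0
tcp_pos: [0.4857, -0.1602, 0.0843]
ee_rot: [[0.04, 0.999, 0.001], [0.999, -0.04, -0.001], [-0.001, 0.001, -1.0]]
wrist_force: [0.2, 0.3, -0.5]
gripper_width: 0.0001
```

```bash
python3 - <<'E'
from h import *
plan([.485,-.159,.064])
E
```

```text
t 26.0 tcp [ 0.4857 -0.1602  0.0843] yaw_y -2.29 tilt [ 0.0012 -0.0007] w 0.0001 F [ 0.2   0.33 -0.48]
tool units [ 0.05 -0.03  0.81]
```

send_rows([
  [[0, 0, 0], [0.05, -0.03, 0.2], 1],
  [[0, 0, 0], [0, 0, 0.12], 1],
  [[0, 0, 0], [0, 0, 0.05], 1],
  [[0, 0, 0], [0, 0, 0], 1],
  [[0, 0, 0], [0, 0, 0], 1],
])

```text
time: 26.62
tcp_pos: [0.4845, -0.1587, 0.0743]
ee_rot: [[0.04, 0.999, 0.0], [0.999, -0.04, -0.0], [-0.0, 0.0, -1.0]]
wrist_force: [0.2, -0.5, 0.6]
gripper_width: 0.0001
```

send_rows([
  [[0, 0, 0], [0, 0, 0.08], 1],
  [[0, 0, 0], [0, 0, 0.08], 1],
  [[0, 0, 0], [0, 0, 0], 1],
  [[0, 0, 0], [0, 0, 0], 1],
])

```text
time: 27.12
tcp_pos: [0.4847, -0.1588, 0.0705]
ee_rot: [[0.04, 0.999, 0.0], [0.999, -0.04, -0.0], [-0.0, 0.0, -1.0]]
wrist_force: [-0.7, 0.5, 3.8]
gripper_width: 0.0
```

send_rows([
  [[0, 0, 0], [0, 0, 0.08], 1],
  [[0, 0, 0], [0, 0, 0.04], 1],
  [[0, 0, 0], [0, 0, 0], 1],
  [[0, 0, 0], [0, 0, 0], 1],
])

```text
time: 27.62
tcp_pos: [0.4847, -0.1588, 0.0674]
ee_rot: [[0.04, 0.999, 0.0], [0.999, -0.04, -0.0], [-0.0, 0.0, -1.0]]
wrist_force: [-0.6, -0.4, 5.5]
gripper_width: -0.0003
```

send_rows([
  [[0, 0, 0], [0, 0, 0.07], 1],
  [[0, 0, 0], [0, 0, 0.065], 1],
  [[0, 0, 0], [0, 0, 0], 1],
  [[0, 0, 0], [0, 0, 0], 1],
  [[0, 0, 0], [0, 0, 0], 1],
])

```text
time: 28.25
tcp_pos: [0.4846, -0.1587, 0.0641]
ee_rot: [[0.04, 0.999, 0.0], [0.999, -0.04, -0.0], [-0.0, 0.0, -1.0]]
wrist_force: [-0.4, 0.1, 6.7]
gripper_width: 0.0003
```

```bash
python3 - <<'E'
from h import *
F=[]
s=save('scene','s7');plan(None)
t=save('top','t7');plan(None)
W=np.zeros((590,800,3),np.uint8)
W[:,:400]=cv2.resize(s[200:265,290:350-16],(400,590));W[:300,400:]=cv2.resize(s[130:280,190:390],(400,300));W[300:,400:]=cv2.resize(t[140:260,150:420],(400,290))
cv2.imwrite('pics/m7.png',W[:,:,::-1])
im=s;hsv=cv2.cvtColor(im,cv2.COLOR_RGB2HSV);red=(((hsv[...,0]<6)|(hsv[...,0]>172))&(hsv[...,1]>150))
m=np.zeros_like(red);m[185:210,255:285]=1;ys,xs=np.nonzero(m&red);print(xs.mean(),ys.mean(),len(xs))
E
```

```text
t 28.3 tcp [ 0.4847 -0.1588  0.0641] yaw_y -2.3 tilt [ 0.0003 -0.0003] w -0.0002 F [-1.1  -0.25  6.6 ]
t 28.35 tcp [ 0.4847 -0.1588  0.0641] yaw_y -2.3 tilt [ 0.0003 -0.0003] w 0.0002 F [-0.32  0.15  5.75]
268.6043956043956 196.52747252747253 91
```

View pics/m7.png

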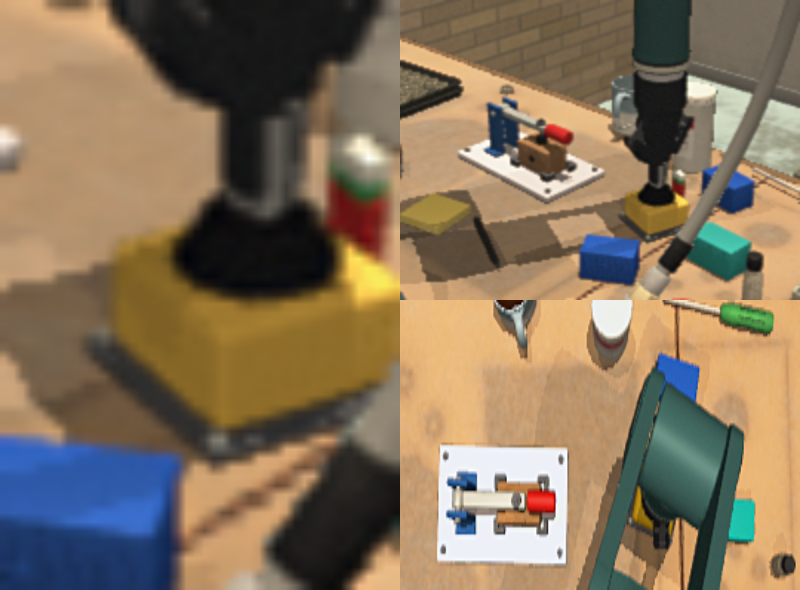

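The picture shows the fingers holding the pad partly down. The block is clamped in the nest, and the other things in view have not moved. TCP is at 64.1 mm and the force is about 6.5 N, both matching half travel, so I hand in.

```bash
python3 -c "
from station import *
hand_in()"
```

```text
the job is handed in; nothing more can be done
```

I seated the wooden block in the nest and swung the clamp arm down onto it. Then I pressed the switch pad half-way with the closed fingers and handed in at about 28 s while still holding it there.

**Last checks:**
- **Pad:** the fingertips were at z = 64.1 mm, which is about 9.9 mm of travel. The force was about 6.6 N, then 5.75 N a moment later, against the 6.5 N expected. The deepest reading was 64.1 mm, so the pad never went near the bottom.
- **Clamp:** the red handle is at the image spot for q = 0 (row 196.5 against 196.6 predicted). The pictures show the block inside all four stops with the arm level on it.
- **Bystanders:** those visible in the last pictures look unmoved. The tape and carton were outside those crops.

**Less certain:**
- The pad's exact height against the green band couldn't be read from the last picture, so that rests on the height and force readings.
- Early estimates of the pad's position differed by up to about 11 mm. I used the one from the yellow box and the post, and the force rose as expected when pressing there.

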